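# Hold the sprung lid of the soaking box at the index mark

## Task

Turn both captive wing bolts on the lid of the soaking box clockwise to their end stops, then lift the sprung lid by its front bar until it is in line with the index arm on the box's left side, so that a colleague can look at the stone inside. The lid shuts by itself: finish while still holding it steady at that angle, with the index arm and the other things on the bench left where they are.

Things in the scene. Friction and masses are not known exactly. Their poses are not given: they have to be found in the camera images.
- chamber: the soaking box: aluminium box, 136 x 136 mm, 80 mm high, on a grey foot plate (160 x 150 mm), fixed to the bench, shut by a hinged lid whose top is 86 mm above the bench. Origin: centre of the underside. Its -x side is the front (grip bar), +x the back (hinge), +y the left (index arm), z up. Place and yaw differ every time
- lid (a joint): opening angle of the lid (rad): 0 shut, grows as the front edge rises, stop at 1.25. A torsion spring in the hinge pulls it shut (spring 0.8 N m when shut, rising by 1.3 N m per rad; with the lid's weight 6 to 11 N at the grip bar); let go, it falls shut. It cannot rise while a bolt is locked
- lid_hinge (a point): middle of the lid's hinge axis, 70 mm behind the box centre and 86 mm above the bench, level with the lid's top face when shut; the axis runs along the box's y and the frame is fixed to the box
- lid_bar (a point): centre of the grip bar: round steel bar 11 mm thick, 92 mm long along the box's y, on two 8 mm arms (76 mm clear between) in front of the lid. Lid shut: 180 mm in front of the hinge axis, 3 mm below it, 83 mm above the bench; 33 mm free between bar and lid edge, bench below. Frame turns with the lid: y along the bar, x in the lid's plane towards the hinge
- bolt_left (a joint): turn of the left captive bolt (rad): 0 locked, grows clockwise seen from above the lid, end stop (free) at 1.45; found anywhere from 0 to 0.2. Stays where it is left (friction about 0.06 N m)
- bolt_right (a joint): turn of the right captive bolt, the same and also clockwise
- bolt_left_wing (a point): centre of the left bolt's black upright wing, 21 mm above the lid's top on the bolt's axis, 35 mm in front of the box centre, 44 mm to its left. Wing 12 mm thick, 40 mm long, standing from 7 to 35 mm above the lid on a round boss 30 mm across. Frame turns with the wing: y along it, x across. At joint 0 it lies along the box's y; turning lowers its yaw by the joint value
- bolt_right_wing (a point): the same for the right bolt, 44 mm to the right of the box's middle
- index (a joint): angle of the index arm (rad) above the box's level, measured like the lid's: when it equals lid the lid lies in line with the arm. Set differently every time (0.35 to 0.85); friction holds it
- index_tip (a point): tip of the index arm: dark steel pointer on the hinge pin at the box's left side, 7 mm high, 4 mm thick, with a short cross piece at the tip, 72 mm from the hinge axis and 84 mm left of the box's middle, beside a light arc with tick marks. Frame turns with the arm: x along the arm, towards the hinge
- top_cap: bystander: round aluminium sample cap with a drain stub, 62 mm across, 36 mm high; origin under its middle
- brass_weight: bystander: slotted brass weight with a neck, 36 mm across, 40 mm high; origin under its middle
- tape_reel: bystander: black reel of tape, 59 mm across, 19 mm high; origin under its middle
- small_spanner: bystander: steel spanner, 150 x 22 x 6 mm; origin under its middle
- fitting: bystander: brass pipe fitting, 47 x 22 x 19 mm; origin under its middle

How it is judged:
By the outcome, as a careful person would: the job done as asked, in the order asked, and still so for the second after the job is handed in, while the arm keeps its last pose, push and grip.
It also fails if it takes over 58 s, if anything falls off the work surface, if the arm or the gripper's body presses on something with over 40 N, if the wrist force passes 120 N, or if a joint passes its speed limit or range.

## Robot

A 6-joint arm with a two-finger parallel gripper is mounted at the origin on a cart in front of the work surface, level with it; the furniture and walls round the work are solid. World frame = base frame: x ahead of the robot, y to its left, z up, the work surface at z = 0. Lengths are in m, angles in rad, forces in N, time in s.
With the tool pointing down it reaches from about 0.35 to 0.725 m from the base axis. Payload 4.3 kg.
Tool frame: the origin (TCP) lies between the finger pads; the fingertips stand 19 mm ahead of it and the grasp point (between the pads) is the TCP; z points along the fingers, y is the direction in which the jaws open and shut (so a half turn about z gives the same grasp; the last joint's range is limited). The gripper opens to 85 mm and grips with 20 to 120 N. Pads are 22 mm wide; open, the fingers measure 114 mm over their backs; the gripper's body (76 mm by 85 mm) begins 54 mm behind the grasp point. The pads swing forward as they close: fully open they stand 13 mm farther back than shut.
Start: joints at [-1.345, 0.377, 0.081, 1.274, 0, 1.46], TCP at [0.189, -0.543, 0.25] pointing down, gripper open.
Joint ranges: [-2.72, 2.72], [-0.84, 1.66], [-1.02, 1.22], [-1.77, 2.12], [-1.37, 1.28], [-3.14, 3.14]. Speed limits (rad/s): [2.57, 2.57, 3.14, 3.14, 3.14, 3.14].

## Interface

Orientations are given as a unit quaternion [x, y, z, w].
In Python, from bench import * gives the robot as it stands.
- The arm moves only by the tool send_rows, never from a script. Its argument "rows" is a list that holds one entry, the list of rows, each a list of 7 numbers: the shift along the tool's x, y, z in mm, then the turn, a rotation vector about the tool's x, y, z in rad, then the opening, from 0 (shut) to 1 (fully open). A call has 1 to 20 rows; each row is the pose to reach, as a shift and turn from the pose commanded when the call began, along the tool's axes at that moment; what a row does not reach only later rows make up. A row lasts 1/12 s, in which the tool goes at most 41.7 mm and 7.16 degrees, less where a joint would pass 70% of its speed; a pose out of reach is approached as far as the arm can. A call with a gripper value outside its range is refused whole. The fingers move at their own pace and stop on an object; "squeeze" is the grip in N (left out, the last holds). Time passes only in rows, so rows that repeat a pose let the fingers close. It gives the time, the measured TCP pose, the force and the opening at its end, in the units of the state.
- read_state(): the state, without advancing time (a new reading comes with each control period).
- camera(name): name is "scene" or "top"; returns the picture (420x560x3 uint8, red, green, blue); there is no depth.
- calibration(name): a dict with "vfov" (degrees; the focal length in pixels is half the picture's height over the tangent of half this angle, whatever the lens; pixels are square), "cx", "cy" (the principal point, pixels), "rvec" (rotation vector, rad) and "tvec" (3), from world to camera coordinates, as OpenCV has them. Camera axes: x right, y down, z forward; pixel columns grow to the right and rows downward; lengths in m; the calibration is good to about 2 mm. A picture is of the moment at which its call begins. calibration takes no time and is no camera call.
- job_done(): hands the job in, once; it reports no verdict.
The state is a dict: "time_s": time; "joints": joint angles; "qd": joint speeds; "tau": joint torques, N m; "ee_pos": TCP position; "tcp_rot": TCP orientation; "ft_force": force on the tool from outside, world axes, zero at the start; "torque": the same for the moment, N m; "width": opening from 0.0 (shut) to 1.0 (fully open).
Only numpy, scipy, OpenCV 4.12 (cv2) and the standard library are available. Lean on these libraries where they do the work, as an engineer would, in place of code of your own. Each camera call takes 0.05 s, during which the arm holds its last target. There are 200 camera calls.

## Working session

There is one attempt and no reset: what is moved stays moved. The work goes in short steps, Python scripts to look and compute and a tool call to move; the robot and the scene stay as the last step left them, time stands still between calls to the robot, and variables do not carry over. Pictures are saved under pics/ and viewed, about 8 in all and at most 12, crops included, and the job is handed in when it is done.

Besides the shell and the picture viewer there is one more tool, called after "Emit:" by a JSON object that holds its "fn" and its "kwargs". send_rows: Moves the arm, as the interface text tells. Its arguments: {"type":"object","properties":{"rows":{"type":"array","items":{"type":"array","items":{"type":"array","items":{"type":"number"}}}},"squeeze":{"type":"number"}},"required":["rows"]}

```bash
mkdir -p pics; ls
python3 - <<'E'
from bench import *
import cv2,numpy as np
for n in("scene","top"):
    cv2.imwrite(f"pics/{n}0.png",camera(n)[:,:,::-1]); c=calibration(n); print(n,c)
    R=cv2.Rodrigues(np.array(c["rvec"],float))[0]; print(-R.T@np.array(c["tvec"]),R[2])
print(read_state())
E
```

```text
pics
scene {'vfov': 43.91195164105734, 'cx': 286.55540657280824, 'cy': 207.1345628528453, 'rvec': array([ 0.84717739, -2.24132411,  1.37867514]), 'tvec': array([0.22548025, 0.30916434, 0.75185964])}
[-0.18604274  0.54658332  0.61510293] [ 0.59353952 -0.66741429 -0.44974326]
top {'vfov': 50.32000063632077, 'cx': 276.4888129124447, 'cy': 208.71527917239925, 'rvec': array([ 2.13665573, -2.09066316,  0.19233562]), 'tvec': array([-0.22706864,  0.49028858,  0.85838537])}
[ 0.32073804 -0.2296237   0.93443489] [ 0.19269228  0.01467067 -0.98114956]
{'time_s': 0.1, 'joints': array([-1.34531516e+00,  3.78003971e-01,  7.98072241e-02,  1.27439871e+00,
        2.85354494e-05,  1.46046870e+00]), 'qd': array([ 2.08951329e-03,  4.14517064e-04,  1.71766439e-03,  1.01741532e-03,
        1.80886327e-04, -6.80466635e-05]), 'tau': array([ 1.86620520e-03, -4.64692605e+01,  2.70582855e+01,  1.19768945e-02,
       -2.33197916e-04, -2.47274393e-06]), 'ee_pos': array([ 0.18936064, -0.5423628 ,  0.24946478]), 'tcp_rot': array([ 9.85936745e-01,  1.67116501e-01, -3.75214088e-05, -8.98896271e-04]), 'ft_force': array([ 0.25680309, -0.10163716,  0.98688546]), 'torque': array([-0.03188201,  0.00592346,  0.01715326]), 'width': 1.000346267559022}
```

View pics/scene0.png

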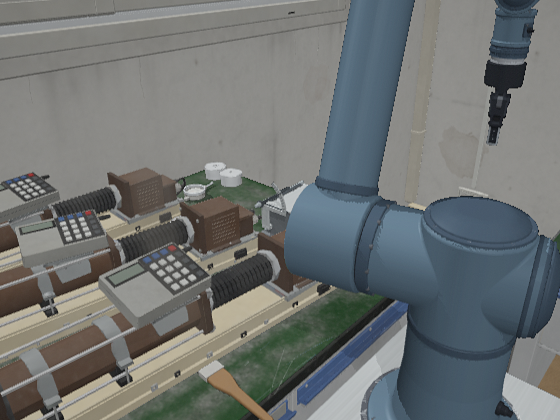

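View pics/top0.png

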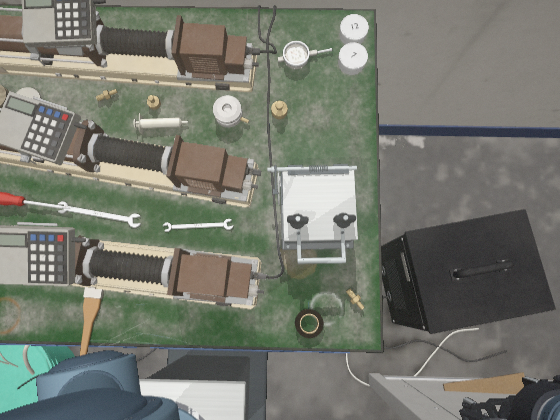

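The top view shows the box at about (320,205), with its front bar at (322,260) facing the robot and the wings at (298,220) and (345,218). The scene view is mostly blocked by the arm, with the box behind it at about (280,205). I'll enlarge the box.

```bash
cat > h.py <<'E'
from bench import *
import cv2,numpy as np
def cam(n):
    c=calibration(n); R=cv2.Rodrigues(np.array(c["rvec"],float))[0]; t=np.array(c["tvec"],float)
    f=210/np.tan(np.radians(c["vfov"])/2); K=np.array([[f,0,c["cx"]],[0,f,c["cy"]],[0,0,1]]); return K,R,t
def ray(n,p):
    K,R,t=cam(n); d=R.T@np.linalg.solve(K,[p[0],p[1],1.]); return -R.T@t,d
def onz(n,p,z):
    o,d=ray(n,p); return o+d*(z-o[2])/d[2]
def px(n,P):
    K,R,t=cam(n); q=K@(R@np.array(P)+t); return q[:2]/q[2]
E
python3 - <<'E'
from h import *
a=cv2.imread("pics/top0.png"); c=a[150:280,250:380]
cv2.imwrite("pics/topcrop.png",cv2.resize(c,None,fx=4.6,fy=4.6,interpolation=cv2.INTER_CUBIC))
g=cv2.cvtColor(c,cv2.COLOR_BGR2GRAY)
m=(g<60).astype(np.uint8); m[:,:30]=0; m[:55]=0; m[85:]=0;m[:,108:]=0
n,l,s,ce=cv2.connectedComponentsWithStats(m)
for i in range(1,n):
    if s[i,4]>20: 
        ys,xs=np.where(l==i); r=cv2.minAreaRect(np.c_[xs,ys].astype(np.float32)); print(s[i],ce[i]+[250,150],r,onz("top",ce[i]+[250,150],.107))
E
```

```text
(no output)
```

View pics/topcrop.png

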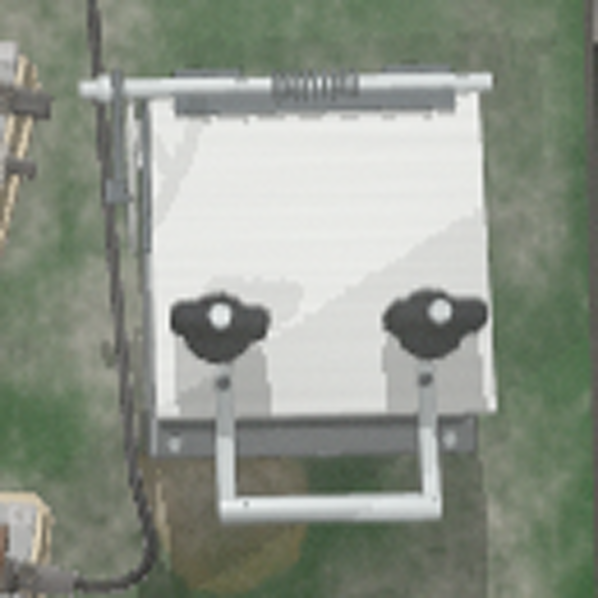

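The crop (4.6×) shows the hinge rod from (80,88) to (492,80), the grip bar from (222,512) to (440,507), and the wings at about (220,318) and (437,315). The index arm lies at about (117,75) to (117,200).

Run:
```python
from h import *
a=cv2.imread("pics/top0.png"); c=a[150:280,250:380]
g=cv2.cvtColor(c,cv2.COLOR_BGR2GRAY)
m=(g<100).astype(np.uint8); m[:,:34]=0; m[:58]=0; m[82:]=0;m[:,107:]=0
n,l,s,ce=cv2.connectedComponentsWithStats(m)
for i in range(1,n):
    if s[i,4]>20: 
        ys,xs=np.where(l==i); r=cv2.minAreaRect(np.c_[xs,ys].astype(np.float32)); print(s[i],ce[i]+[250,150],r)
T=lambda u,v:np.array([250+u/4.6-.4,150+v/4.6-.4])
P={k:onz("top",T(*p[:2]),p[2]) for k,p in dict(hl=(80,88,.086),hr=(492,80,.086),bl=(220,512,.083),br=(440,506,.083),
 lfl=(155,418,.086),lfr=(495,412,.086),wl=(220,300,.121),wr=(437,299,.121),wll=(172,317,.121),wlr=(269,320,.121),wrl=(386,315,.121),wrr=(487,308,.121),it=(117,200,.11)).items()}
for k in P: print(k,P[k].round(4))
def yw(a,b): d=P[a]-P[b]; return np.arctan2(d[1],d[0])-np.pi/2, np.linalg.norm(d)
for q in(("hl","hr"),("bl","br"),("lfl","lfr"),("wl","wr"),("wll","wlr"),("wrl","wrr")): print(q,yw(*q))
print("bar-hinge",(P["bl"]+P["br"])/2,(P["hl"]+P["hr"])/2)
```

```text
[ 37  64  21  15 183] [296.98360656 221.23497268] ((47.250003814697266, 69.75000762939453), (16.970561981201172, 16.263456344604492), 45.0)
[ 84  64  22  14 185] [343.67567568 220.34594595] ((94.5, 70.5), (13.0, 21.0), 90.0)
hl [ 0.5672 -0.1964  0.086 ]
hr [ 0.5742 -0.3725  0.086 ]
bl [ 0.3879 -0.2589  0.083 ]
br [ 0.3924 -0.3495  0.083 ]
lfl [ 0.4259 -0.2313  0.086 ]
lfr [ 0.4314 -0.372   0.086 ]
wl [ 0.4698 -0.2564  0.121 ]
wr [ 0.472  -0.3435  0.121 ]
wll [ 0.4625 -0.2373  0.121 ]
wlr [ 0.4621 -0.2762  0.121 ]
wrl [ 0.4651 -0.323   0.121 ]
wrr [ 0.4688 -0.3635  0.121 ]
it [ 0.5127 -0.2139  0.11  ]
('hl', 'hr') (np.float64(0.03986657174196151), np.float64(0.17619225975534797))
('bl', 'br') (np.float64(0.04913095890245134), np.float64(0.09066740976344699))
('lfl', 'lfr') (np.float64(0.0392179490885034), np.float64(0.14081473505813216))
('wl', 'wr') (np.float64(0.02555300215748657), np.float64(0.0870767715842439))
('wll', 'wlr') (np.float64(-0.010426972443082327), np.float64(0.03890352387330875))
('wrl', 'wrr') (np.float64(0.09115386320513874), np.float64(0.040612051833950634))
bar-hinge [ 0.39015644 -0.304171    0.083     ] [ 0.57071766 -0.28443563  0.086     ]
```

```bash
cat >> h.py <<'E'
from scipy.spatial.transform import Rotation as Ro
C=np.array([.5,-.2992,0]); YAW=.042; EX=np.array([np.cos(YAW),np.sin(YAW),0]); EY=np.array([-EX[1],EX[0],0]); EZ=np.array([0,0,1.])
def box(x,y,z): return C+EX*x+EY*y+EZ*z
def rot(yaw,tilt=0): # tool y at heading yaw, z down; tilt about box +y
    z=np.array([0,0,-1.]); y=np.array([np.cos(yaw),np.sin(yaw),0]); return Ro.from_rotvec(EY*tilt)*Ro.from_matrix(np.c_[np.cross(y,z),y,z])
def delta(P,r,P0=None,r0=None):
    s=read_state(); P0=s["ee_pos"] if P0 is None else P0; r0=Ro.from_quat(s["tcp_rot"]) if r0 is None else r0
    print("mm",(r0.inv().apply(np.array(P)-P0)*1000).round(1),"rv",(r0.inv()*r).as_rotvec().round(3))
E
python3 - <<'E'
from h import *
print(box(-.035,.044,.2),box(-.035,-.044,.2))
delta(box(-.035,.044,.2),rot(YAW-.07))
for th in(.35,.6,.85):
    P=box(.07-.072*np.cos(th),.084,.086+.072*np.sin(th)); print(th,P,px("scene",P),px("top",P))
print(px("scene",box(.07,.084,.086)))
E
```

```text
[ 0.46318341 -0.25670837  0.2       ] [ 0.46687832 -0.34463077  0.2       ]
mm [ 352.6 -179.4   49.9] rv [-1.000e-03 -1.000e-03 -1.207e+00]
0.35 [ 0.49883612 -0.21517477  0.11068864] [284.00042325 202.50268434] [275.55539455 200.19954544]
0.6 [ 0.50703955 -0.21483002  0.12665426] [281.05575191 194.91585181] [275.36417412 194.04713711]
0.85 [ 0.51893443 -0.21433014  0.14009219] [276.81644002 187.90793183] [275.14716368 186.04937203]
[261.20182742 204.01720741]
```

Run:
```python
from h import *
a=cv2.imread("pics/scene0.png"); c=a[165:245,235:335]
cv2.imwrite("pics/sc_crop.png",cv2.resize(c,None,fx=7,fy=7,interpolation=cv2.INTER_CUBIC))
```

```text
(no output)
```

View pics/sc_crop.png

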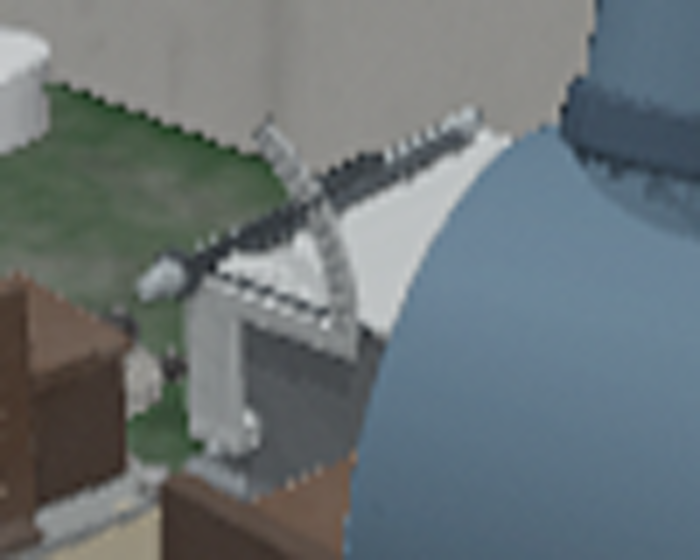

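Emit:
{"fn": "send_rows", "kwargs": {"rows": [[[353,-179,50,0,0,-1.207,1],[353,-179,50,0,0,-1.207,1],[353,-179,50,0,0,-1.207,1],[353,-179,50,0,0,-1.207,1],[353,-179,50,0,0,-1.207,1],[353,-179,50,0,0,-1.207,1],[353,-179,50,0,0,-1.207,1],[353,-179,50,0,0,-1.207,1],[353,-179,50,0,0,-1.207,1],[353,-179,50,0,0,-1.207,1],[353,-179,50,0,0,-1.207,1],[353,-179,50,0,0,-1.207,1],[353,-179,50,0,0,-1.207,1]]], "squeeze": 40}}

```text
time_s: 1.18
ee_pos: [0.4633, -0.2578, 0.2001]
tcp_rot: [0.717, 0.697, -0.0, -0.0]
ft_force: [-0.1, -0.2, 0.4]
width: 0.997
```

The scene crop shows the hinge end at (160,278), the index arm's dark strip going up to about (312,207), and the tick arc. That puts the index at roughly 0.6 rad, which agrees with the top view. Next I lower onto the left wing.

Emit:
{"fn": "send_rows", "kwargs": {"rows": [[[1,0,25,0,0,0,0.6],[1,0,55,0,0,0,0.6],[1,0,75,0,0,0,0.6],[1,0,83,0,0,0,0.6],[1,0,83,0,0,0,0.6],[1,0,83,0,0,0,0],[1,0,83,0,0,0,0],[1,0,83,0,0,0,0],[1,0,83,0,0,0,0],[1,0,83,0,0,0,0],[1,0,83,0,0,0,0],[1,0,83,0,0,0,0]]], "squeeze": 40}}

```text
time_s: 2.18
ee_pos: [0.4633, -0.2578, 0.1191]
tcp_rot: [0.717, 0.697, -0.001, 0.001]
ft_force: [-4.9, -1.1, 5.7]
width: 0.128
```

Run:
```python
from h import *
print(read_state())
a=camera("top")[:,:,::-1]; b=camera("scene")[:,:,::-1]
cv2.imwrite("pics/t1.png",np.hstack([cv2.resize(a[150:290,250:390],(400,400)),cv2.resize(b[160:260,235:335],(400,400))]))
```

```text
{'time_s': 2.1833, 'joints': array([-0.62569652,  0.36421837, -0.29087753,  0.91426942, -0.00326012,
        0.97385597]), 'qd': array([-1.14101025e-03,  1.08656759e-03, -4.69397506e-05, -1.18768962e-03,
        2.69054876e-04, -8.57649006e-05]), 'tau': array([ 1.96171917e+00, -4.03467321e+01,  2.42937595e+01, -1.46737050e+00,
        1.18197162e+00, -1.25860746e-02]), 'ee_pos': array([ 0.46329449, -0.25782932,  0.11909404]), 'tcp_rot': array([ 0.71719986,  0.69686527, -0.0014815 ,  0.00098702]), 'ft_force': array([-4.9146151 , -1.10357879,  5.65264629]), 'torque': array([-0.27108298,  0.94562251,  0.01151956]), 'width': 0.12802037475492659}
```

View pics/t1.png

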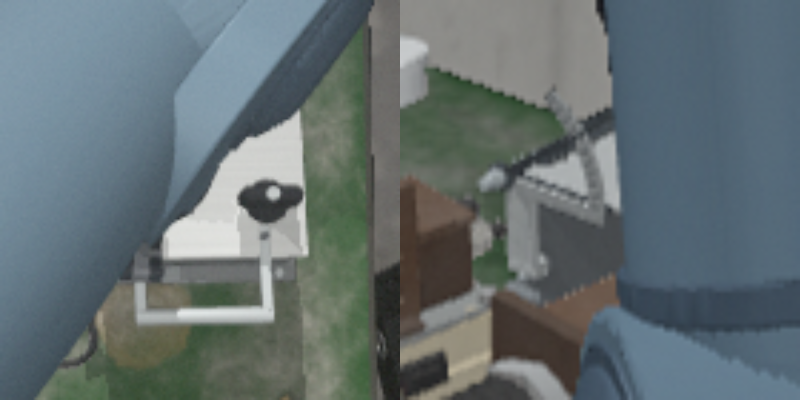

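Gripper width is 0.128 (11 mm), so the left wing is held. The index side is visible in the scene view beside the arm. Next I turn the bolt clockwise (+rz in tool axes).

Emit:
{"fn": "send_rows", "kwargs": {"rows": [[[0,0,-2,0,0,0.1,0],[0,0,-2,0,0,0.2,0],[0,0,-2,0,0,0.3,0],[0,0,-2,0,0,0.4,0],[0,0,-2,0,0,0.5,0],[0,0,-2,0,0,0.6,0],[0,0,-2,0,0,0.7,0],[0,0,-2,0,0,0.8,0],[0,0,-2,0,0,0.9,0],[0,0,-2,0,0,1.0,0],[0,0,-2,0,0,1.1,0],[0,0,-2,0,0,1.2,0],[0,0,-2,0,0,1.27,0],[0,0,-2,0,0,1.32,0],[0,0,-2,0,0,1.32,0],[0,0,-2,0,0,1.32,0]]]}}

```text
time_s: 3.62
ee_pos: [0.4609, -0.2559, 0.1192]
tcp_rot: [0.994, 0.111, -0.003, -0.001]
ft_force: [-8.0, 0.5, 1.0]
width: 0.13
```

```bash
cat > st.py <<'E'
from h import *
s=read_state(); r=Ro.from_quat(s["tcp_rot"]).as_matrix(); y=np.arctan2(r[1,1],r[0,1])
print("t",s["time_s"],"P",s["ee_pos"].round(4),"F",s["ft_force"].round(1),"T",s["torque"].round(3),"w",s["width"],"yaw",y,"joint",YAW-y,"boxP",(np.array([EX,EY,EZ])@(s["ee_pos"]-C)).round(4),"j",s["joints"].round(2))
E
python3 st.py
```

```text
t 3.6167 P [ 0.4609 -0.2559  0.1192] F [-8.   0.5  1. ] T [0.076 1.421 0.026] w 0.13023913231974277 yaw -1.3488067224384035 joint 1.3908067224384035 boxP [-0.0373  0.0449  0.1192] j [-0.63  0.36 -0.29  0.92 -0.    2.29]
```

Emit:
{"fn": "send_rows", "kwargs": {"rows": [[[0,0,0,0,0,0.03,0],[0,0,0,0,0,0.06,0],[0,0,0,0,0,0.09,0],[0,0,0,0,0,0.12,0],[0,0,0,0,0,0.12,0],[0,0,0,0,0,0.12,0]]]}}

```text
time_s: 4.12
ee_pos: [0.4608, -0.2557, 0.1193]
tcp_rot: [0.999, 0.053, -0.003, -0.0]
ft_force: [-6.7, 0.9, 1.3]
width: 0.133
```

```bash
python3 st.py
```

```text
t 4.1167 P [ 0.4608 -0.2557  0.1193] F [-6.7  0.9  1.3] T [0.106 1.534 1.031] w 0.13324908621472706 yaw -1.46553082649301 joint 1.50753082649301 boxP [-0.0373  0.0451  0.1193] j [-0.63  0.36 -0.29  0.92 -0.    2.41]
```

Torque Mz jumped to 1.03 N m, so the left bolt is at its stop. I release it and go to the right wing.

Emit:
{"fn": "send_rows", "kwargs": {"rows": [[[0,0,0,0,0,0.1,0.6],[0,0,0,0,0,0.1,0.6],[0,0,0,0,0,0.1,0.6],[0,0,-30,0,0,0.1,0.6],[0,0,-60,0,0,0.1,0.6]]]}}

```text
time_s: 4.53
ee_pos: [0.4627, -0.2557, 0.1789]
tcp_rot: [1.0, 0.002, -0.001, -0.001]
ft_force: [0.2, -0.9, 0.2]
width: 0.599
```

```bash
sed -i 's/^C=.*\; YAW/C=np.array([.4972,-.2987,0]); YAW/' h.py; sed -n '/^C=/p' h.py
python3 - <<'E'
from h import *
delta(box(-.035,-.044,.18),rot(YAW))
a=camera("scene")[:,:,::-1]
cv2.imwrite("pics/s2.png",a)
E
python3 st.py
```

```text
C=np.array([.4972,-.2987,0]); YAW=.042; EX=np.array([np.cos(YAW),np.sin(YAW),0]); EY=np.array([-EX[1],EX[0],0]); EZ=np.array([0,0,1.])
mm [ 1.  88.4 -1.3] rv [-4.000e-03  1.000e-03 -1.608e+00]
t 4.5833 P [ 0.4662 -0.2582  0.1863] F [ 1.3 -1.1  4.6] T [-0.008 -0.054  0.009] w 0.6023112045411951 yaw -1.565807359472795 joint 1.607807359472795 boxP [-0.0292  0.0418  0.1863] j [-0.62  0.31 -0.18  1.07  0.    2.51]
```

Emit:
{"fn": "send_rows", "kwargs": {"rows": [[[1,88,-5,0,0,-1.6,0.6],[1,88,-5,0,0,-1.6,0.6],[1,88,-5,0,0,-1.6,0.6],[1,88,-5,0,0,-1.6,0.6],[1,88,-5,0,0,-1.6,0.6],[1,88,-5,0,0,-1.6,0.6],[1,88,-5,0,0,-1.6,0.6],[1,88,-5,0,0,-1.6,0.6],[1,88,-5,0,0,-1.6,0.6],[1,88,-5,0,0,-1.6,0.6],[1,88,-5,0,0,-1.6,0.6],[1,88,-5,0,0,-1.6,0.6],[1,88,-5,0,0,-1.6,0.6],[1,88,-5,0,0,-1.6,0.6],[1,88,-5,0,0,-1.6,0.6],[1,88,-5,0,0,-1.6,0.6]]]}}

```text
time_s: 5.92
ee_pos: [0.4653, -0.3448, 0.1846]
tcp_rot: [0.696, 0.718, -0.0, 0.0]
ft_force: [-0.4, -0.1, 0.4]
width: 0.6
```

```bash
python3 - <<'E'
from h import *
delta(box(-.035,-.044,.119),rot(YAW-.03))
E
python3 st.py
```

```text
mm [ 0.7 -1.2 65.6] rv [0.001 0.001 0.019]
t 5.9167 P [ 0.4653 -0.3448  0.1846] F [-0.4 -0.1  0.4] T [0.034 0.019 0.048] w 0.6000975789991772 yaw 0.030579147523754183 joint 0.01142085247624582 boxP [-0.0338 -0.0447  0.1846] j [-0.75  0.41 -0.04  1.12 -0.    0.79]
```

Emit:
{"fn": "send_rows", "kwargs": {"rows": [[[1,-1,25,0,0,0.02,0.6],[1,-1,50,0,0,0.02,0.6],[1,-1,65,0,0,0.02,0.6],[1,-1,65,0,0,0.02,0.6],[1,-1,65,0,0,0.02,0],[1,-1,65,0,0,0.02,0],[1,-1,65,0,0,0.02,0],[1,-1,65,0,0,0.02,0],[1,-1,65,0,0,0.02,0],[1,-1,65,0,0,0.02,0],[1,-1,65,0,0,0.02,0]]]}}

```text
time_s: 6.83
ee_pos: [0.4666, -0.3446, 0.1212]
tcp_rot: [0.703, 0.712, 0.001, 0.003]
ft_force: [5.0, 0.1, -1.3]
width: 0.128
```

```bash
python3 st.py
```

```text
t 6.8333 P [ 0.4666 -0.3446  0.1212] F [ 5.   0.1 -1.3] T [ 0.08  -0.929 -0.011] w 0.12845883738802397 yaw 0.012517197890133828 joint 0.029482802109866174 boxP [-0.0325 -0.0446  0.1212] j [-0.75  0.45 -0.15  0.96  0.    0.81]
```

Emit:
{"fn": "send_rows", "kwargs": {"rows": [[[0,1,0,0,0,0.1,0],[0,1,0,0,0,0.2,0],[0,1,0,0,0,0.3,0],[0,1,0,0,0,0.4,0],[0,1,0,0,0,0.5,0],[0,1,0,0,0,0.6,0],[0,1,0,0,0,0.7,0],[0,1,0,0,0,0.8,0],[0,1,0,0,0,0.9,0],[0,1,0,0,0,1.0,0],[0,1,0,0,0,1.1,0],[0,1,0,0,0,1.2,0],[0,1,0,0,0,1.27,0],[0,1,0,0,0,1.34,0],[0,1,0,0,0,1.38,0],[0,1,0,0,0,1.42,0],[0,1,0,0,0,1.45,0],[0,1,0,0,0,1.45,0],[0,1,0,0,0,1.45,0]]]}}

```text
time_s: 8.42
ee_pos: [0.4655, -0.3433, 0.1211]
tcp_rot: [0.998, 0.067, 0.001, 0.0]
ft_force: [-0.7, 3.8, 5.6]
width: 0.126
```

```bash
python3 st.py
```

```text
t 8.4167 P [ 0.4655 -0.3433  0.1211] F [-0.7  3.8  5.6] T [0.702 0.192 0.584] w 0.12647615236439438 yaw -1.4361887707831935 joint 1.4781887707831936 boxP [-0.0336 -0.0433  0.1211] j [-0.75  0.45 -0.15  0.97  0.    2.26]
```

Emit:
{"fn": "send_rows", "kwargs": {"rows": [[[0,0,0,0,0,0.03,0],[0,0,0,0,0,0.05,0],[0,0,0,0,0,0.05,0],[0,0,0,0,0,0.05,0]]]}}

```text
time_s: 8.75
ee_pos: [0.4655, -0.3434, 0.1212]
tcp_rot: [0.999, 0.043, 0.001, 0.0]
ft_force: [-0.6, 3.0, 4.7]
width: 0.128
```

```bash
sed -i 's/^C=.*\; YAW=.042/C=np.array([.4984,-.2981,0]); YAW=.047/' h.py; python3 st.py
```

```text
t 8.75 P [ 0.4655 -0.3434  0.1212] F [-0.6  3.   4.7] T [0.64  0.246 1.22 ] w 0.12811924884233147 yaw -1.4842512180124683 joint 1.5312512180124682 boxP [-0.0349 -0.0437  0.1212] j [-0.75  0.45 -0.15  0.97  0.    2.31]
```

Emit:
{"fn": "send_rows", "kwargs": {"rows": [[[0,0,0,0,0,0,0.6],[0,0,0,0,0,0,0.6],[0,0,0,0,0,0,0.6],[0,0,-30,0,0,0,0.6],[0,0,-60,0,0,0,0.6],[0,0,-60,0,0,0,0.6],[0,0,-60,0,0,0,0.6]]]}}

```text
time_s: 9.33
ee_pos: [0.4664, -0.3451, 0.1815]
tcp_rot: [0.999, 0.041, 0.002, 0.002]
ft_force: [0.0, 0.2, 0.2]
width: 0.6
```

```bash
python3 st.py
python3 - <<'E'
from h import *
delta(box(-.110,0,.18),rot(YAW));
E
```

```text
t 9.3333 P [ 0.4664 -0.3451  0.1815] F [0.  0.2 0.2] T [-0.031 -0.014 -0.027] w 0.6001931011957152 yaw -1.488417087411105 joint 1.5354170874111048 boxP [-0.0342 -0.0454  0.1815] j [-0.75  0.41 -0.05  1.11 -0.    2.31]
mm [-74.2 -48.1   1.1] rv [ 0.006  0.    -1.535]
```

Both bolts met a hard stop (Mz 1.0 and 1.2 N m). Now I go above the bar.

Emit:
{"fn": "send_rows", "kwargs": {"rows": [[[-74,-48,0,0,0,-1.53,0.4],[-74,-48,0,0,0,-1.53,0.4],[-74,-48,0,0,0,-1.53,0.4],[-74,-48,0,0,0,-1.53,0.4],[-74,-48,0,0,0,-1.53,0.4],[-74,-48,0,0,0,-1.53,0.4],[-74,-48,0,0,0,-1.53,0.4],[-74,-48,0,0,0,-1.53,0.4],[-74,-48,0,0,0,-1.53,0.4],[-74,-48,0,0,0,-1.53,0.4],[-74,-48,0,0,0,-1.53,0.4],[-74,-48,0,0,0,-1.53,0.4],[-74,-48,0,0,0,-1.53,0.4],[-74,-48,0,0,0,-1.53,0.4],[-74,-48,0,0,0,-1.53,0.4]]]}}

```text
time_s: 10.58
ee_pos: [0.3868, -0.3015, 0.1783]
tcp_rot: [0.693, 0.721, -0.0, -0.001]
ft_force: [-0.2, -0.3, -0.4]
width: 0.4
```

```bash
python3 - <<'E'
from h import *
a=camera("top")[:,:,::-1]; b=camera("scene")[:,:,::-1]
cv2.imwrite("pics/t3raw.png",a);cv2.imwrite("pics/s3raw.png",b)
cv2.imwrite("pics/t3.png",np.hstack([cv2.resize(a[150:290,250:390],(400,400)),cv2.resize(b[170:230,245:305],(400,400),interpolation=cv2.INTER_CUBIC)]))
delta(box(-.110,0,.083),rot(YAW))
E
python3 st.py
```

```text
mm [-1.7  1.5 95.7] rv [-0.001 -0.001 -0.006]
t 10.6833 P [ 0.387  -0.3017  0.1787] F [ 1.  -0.6 -0.1] T [ 0.004  0.043 -0.033] w 0.3972439304609619 yaw 0.04102125376392238 joint 0.005978746236077623 boxP [-0.1114  0.0017  0.1787] j [-0.79  0.24 -0.29  1.03 -0.    0.74]
```

View pics/t3.png

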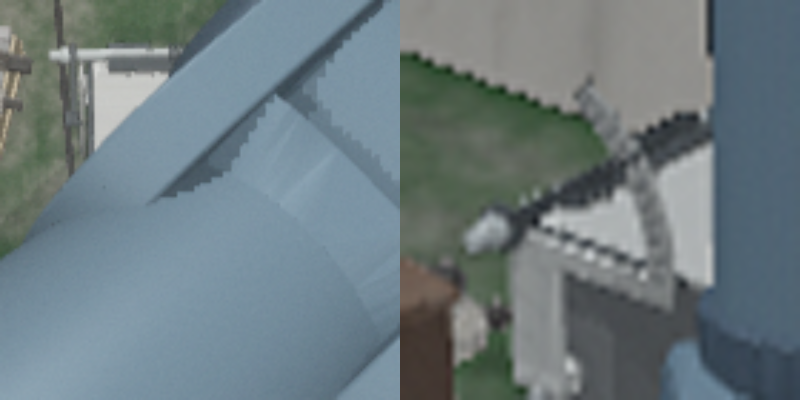

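The left part shows the index arm and hinge end clear. The scene part shows the index pointer crossing the tick arc at about (640,150). I lower onto the bar and grip it, then zoom in on the index.

Emit:
{"fn": "send_rows", "kwargs": {"rows": [[[-2,1,30,0,0,0,0.4],[-2,1,60,0,0,0,0.4],[-2,1,85,0,0,0,0.4],[-2,1,94,0,0,0,0.4],[-2,1,94,0,0,0,0.4],[-2,1,94,0,0,0,0],[-2,1,94,0,0,0,0],[-2,1,94,0,0,0,0],[-2,1,94,0,0,0,0],[-2,1,94,0,0,0,0],[-2,1,94,0,0,0,0]]], "squeeze": 60}}

```text
time_s: 11.6
ee_pos: [0.3902, -0.3047, 0.0867]
tcp_rot: [0.692, 0.722, 0.001, 0.002]
ft_force: [5.6, 2.0, 3.3]
width: 0.104
```

```bash
python3 st.py
python3 - <<'E'
from h import *
a=cv2.imread("pics/top0.png")[162:202,264:294]; b=cv2.imread("pics/s3raw.png")[180:212,252:292]
def z(i,k,u0,v0):
    o=cv2.resize(i,None,fx=k,fy=k,interpolation=cv2.INTER_NEAREST)
    for j in range(0,i.shape[1],5): cv2.putText(o,str(u0+j),(j*k,10),0,.35,(0,0,255))
    for j in range(0,i.shape[0],5): cv2.putText(o,str(v0+j),(0,j*k+10),0,.35,(0,0,255))
    return o
A=z(a,10,264,162); B=z(b,12,252,180); H=np.zeros((400,780,3),np.uint8); H[:400,:300]=A; H[:384,300:]=B
cv2.imwrite("pics/idx.png",H)
E
```

```text
t 11.6 P [ 0.3902 -0.3047  0.0867] F [5.6 2.  3.3] T [ 0.363 -0.983  0.065] w 0.10414573822969136 yaw 0.042416871619167004 joint 0.004583128380832996 boxP [-0.1084 -0.0015  0.0867] j [-0.79  0.33 -0.43  0.8   0.    0.74]
```

View pics/idx.png

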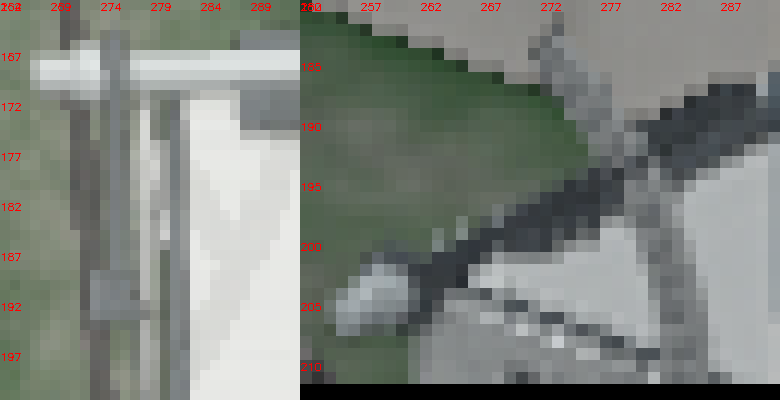

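The zoom shows, in the top view, the pointer from the hinge at (274.5,168) to its cross piece spanning v 188.5–193.5. In the scene view the dark pointer runs from (262,203) to about (279,194). Gripper width is 0.104 (9 mm) with a small force, so the bar is held.

Run:
```python
from h import *
H=box(.07,.084,.086)
print("hinge px top",px("top",H),"scene",px("scene",H))
for r in(.068,.072): 
  for th in(.4,.5,.6,.7,.8):
    P=H-EX*r*np.cos(th)+EZ*r*np.sin(th); print(r,th,"top dv",(px("top",P)-px("top",H)).round(2),"scene d",(px("scene",P)-px("scene",H)).round(2))
# scene rays on plane y=.084+-.002
for p in((262,203),(265,201.5),(270,198.7),(275,196.7),(279,194.5)):
    o,d=ray("scene",p); Q=o+d*((C+.086*EY-o)@EY)/(d@EY); q=np.array([EX,EY,EZ])@(Q-H); print(p,q.round(4),np.arctan2(q[2],-q[0]))
```

```text
hinge px top [274.31475248 170.25689468] scene [261.40733494 204.48771454]
0.068 0.4 top dv [ 0.56 28.18] scene d [21.17 -2.91]
0.068 0.5 top dv [ 0.48 25.93] scene d [20.11 -5.79]
0.068 0.6 top dv [ 0.39 23.38] scene d [18.83 -8.61]
0.068 0.7 top dv [ 0.29 20.55] scene d [ 17.36 -11.35]
0.068 0.8 top dv [ 0.2  17.47] scene d [ 15.7  -13.96]
0.072 0.4 top dv [ 0.59 29.92] scene d [22.47 -3.09]
0.072 0.5 top dv [ 0.51 27.54] scene d [21.34 -6.15]
0.072 0.6 top dv [ 0.41 24.84] scene d [19.99 -9.14]
0.072 0.7 top dv [ 0.31 21.84] scene d [ 18.42 -12.05]
0.072 0.8 top dv [ 0.21 18.58] scene d [ 16.67 -14.82]
(262, 203) [-0.0037  0.002   0.0057] 0.990595277915521
(265, 201.5) [-0.013   0.002   0.0123] 0.7598221763212818
(270, 198.7) [-0.028   0.002   0.0239] 0.7048063380221179
(275, 196.7) [-0.0427  0.002   0.0332] 0.6598190663389636
(279, 194.5) [-0.0543  0.002   0.0419] 0.6574864371900327
```

Run:
```python
from math import *
print([[0,round(2+180*(1-cos(t))-3*sin(t),1),round(-180*sin(t)-3*(1-cos(t)),1),round(t/2,3),0,0,0] for t in [.035*i for i in range(1,18)]])
```

```text
[[0, 2.0, -6.3, 0.018, 0, 0, 0], [0, 2.2, -12.6, 0.035, 0, 0, 0], [0, 2.7, -18.9, 0.053, 0, 0, 0], [0, 3.3, -25.1, 0.07, 0, 0, 0], [0, 4.2, -31.4, 0.088, 0, 0, 0], [0, 5.3, -37.6, 0.105, 0, 0, 0], [0, 6.6, -43.7, 0.123, 0, 0, 0], [0, 8.2, -49.9, 0.14, 0, 0, 0], [0, 9.9, -55.9, 0.158, 0, 0, 0], [0, 11.9, -61.9, 0.175, 0, 0, 0], [0, 14.0, -67.8, 0.193, 0, 0, 0], [0, 16.4, -73.7, 0.21, 0, 0, 0], [0, 19.0, -79.4, 0.228, 0, 0, 0], [0, 21.8, -85.1, 0.245, 0, 0, 0], [0, 24.7, -90.6, 0.263, 0, 0, 0], [0, 27.9, -96.1, 0.28, 0, 0, 0], [0, 31.3, -101.4, 0.298, 0, 0, 0]]
```

First a small lift, to check that the bolts are free.

Emit:
{"fn": "send_rows", "kwargs": {"rows": [[[0,2,-6,0.018,0,0,0],[0,2,-13,0.035,0,0,0],[0,3,-19,0.053,0,0,0],[0,3,-19,0.053,0,0,0],[0,3,-19,0.053,0,0,0]]], "squeeze": 70}}

```text
time_s: 12.02
ee_pos: [0.3909, -0.3046, 0.1037]
tcp_rot: [0.692, 0.721, -0.02, -0.018]
ft_force: [1.9, -4.1, -8.6]
width: 0.094
```

```bash
python3 st.py
python3 - <<'E'
from math import *
# remaining, from th=.105 (tool tilted .053), to .595
t0=.105; e=.053
def p(t): return (180*(1-cos(t))-3*sin(t), 180*sin(t)+3*(1-cos(t)))
for i in range(1,15):
    t=t0+.035*i; dx=p(t)[0]-p(t0)[0]; dz=p(t)[1]-p(t0)[1]
    # tool y=( cos e,-sin e) in (x,z); tool z=(-sin e,-cos e)
    print([0,round(dx*cos(e)-dz*sin(e)),round(-dx*sin(e)-dz*cos(e)),round((t-t0)/2,3),0,0,0],end=",")
E
```

```text
t 12.0167 P [ 0.3909 -0.3046  0.1037] F [ 1.9 -4.1 -8.6] T [-0.896 -0.27   0.06 ] w 0.09423321249259374 yaw 0.04169521463511512 joint 0.005304785364884879 boxP [-0.1077 -0.0014  0.1037] j [-0.77  0.35 -0.36  0.9  -0.04  0.76]
[0, 0, -6, 0.018, 0, 0, 0],[0, 1, -13, 0.035, 0, 0, 0],[0, 2, -19, 0.053, 0, 0, 0],[0, 3, -25, 0.07, 0, 0, 0],[0, 4, -31, 0.088, 0, 0, 0],[0, 5, -37, 0.105, 0, 0, 0],[0, 7, -43, 0.123, 0, 0, 0],[0, 9, -49, 0.14, 0, 0, 0],[0, 11, -55, 0.158, 0, 0, 0],[0, 13, -61, 0.175, 0, 0, 0],[0, 16, -67, 0.193, 0, 0, 0],[0, 18, -73, 0.21, 0, 0, 0],[0, 21, -78, 0.228, 0, 0, 0],[0, 24, -84, 0.245, 0, 0, 0],
```

Emit:
{"fn": "send_rows", "kwargs": {"rows": [[[0,0,-6,0.018,0,0,0],[0,1,-13,0.035,0,0,0],[0,2,-19,0.053,0,0,0],[0,3,-25,0.07,0,0,0],[0,4,-31,0.088,0,0,0],[0,5,-37,0.105,0,0,0],[0,7,-43,0.123,0,0,0],[0,9,-49,0.14,0,0,0],[0,11,-55,0.158,0,0,0],[0,13,-61,0.175,0,0,0],[0,16,-67,0.193,0,0,0],[0,18,-73,0.21,0,0,0],[0,21,-78,0.228,0,0,0],[0,24,-84,0.245,0,0,0],[0,24,-84,0.245,0,0,0],[0,24,-84,0.245,0,0,0]]]}}

```text
time_s: 13.35
ee_pos: [0.4183, -0.3034, 0.1853]
tcp_rot: [0.684, 0.713, -0.109, -0.104]
ft_force: [-2.3, -4.6, -10.5]
width: 0.094
```

```bash
python3 st.py
python3 - <<'E'
from h import *
b=camera("scene")[:,:,::-1];cv2.imwrite("pics/s4raw.png",b)
a=camera("top")[:,:,::-1];cv2.imwrite("pics/t4raw.png",a)
def z(i,k,u0,v0):
    o=cv2.resize(i,None,fx=k,fy=k,interpolation=cv2.INTER_NEAREST)
    for j in range(0,i.shape[1],5): cv2.putText(o,str(u0+j),(j*k,10),0,.35,(0,0,255))
    for j in range(0,i.shape[0],5): cv2.putText(o,str(v0+j),(0,j*k+10),0,.35,(0,0,255))
    return o
H=np.zeros((500,790,3),np.uint8); H[:450,:250]=z(a[160:205,265:290],10,265,160); H[:500,250:]=z(b[165:215,252:306],10,252,165)
cv2.imwrite("pics/idx4.png",H)
E
```

```text
t 13.35 P [ 0.4183 -0.3034  0.1853] F [ -2.3  -4.6 -10.5] T [-0.988 -0.414  0.28 ] w 0.09358016774212666 yaw 0.04146250454532997 joint 0.005537495454670027 boxP [-0.0803 -0.0015  0.1853] j [-0.64  0.5   0.06  1.36 -0.19  0.91]
```

View pics/idx4.png

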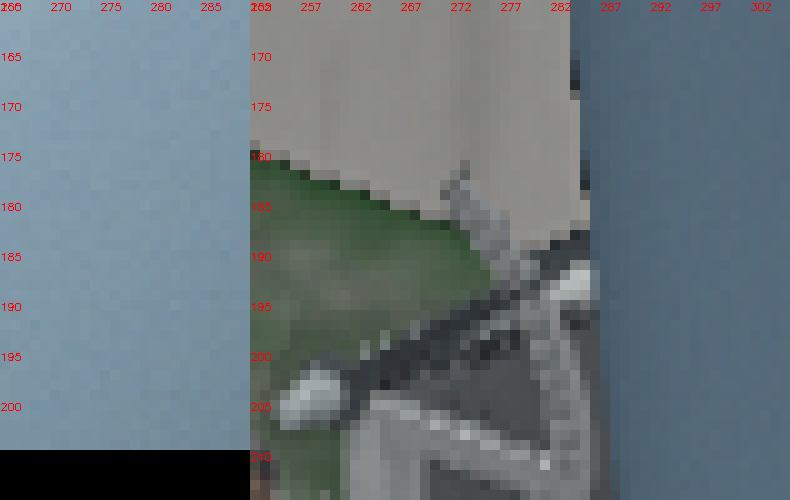

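Run:
```python
from h import *
for y in(.095,.084,.06,.03,0,-.03,-.06,-.084): print("rod",y,px("scene",box(.07,y,.086)).round(1))
for n in("s3raw","s4raw"):
    g=cv2.cvtColor(cv2.imread(f"pics/{n}.png"),cv2.COLOR_BGR2GRAY); print(n,"u",list(range(258,286)))
    for v in range(184,208): print(v,*["%3d"%x for x in g[v,258:286]])
```

```text
rod 0.095 [258.2 206.2]
rod 0.084 [261.4 204.5]
rod 0.06 [268.3 200.9]
rod 0.03 [276.6 196.5]
rod 0 [284.6 192.3]
rod -0.03 [292.4 188.2]
rod -0.06 [299.9 184.2]
rod -0.084 [305.7 181.1]
s3raw u [258, 259, 260, 261, 262, 263, 264, 265, 266, 267, 268, 269, 270, 271, 272, 273, 274, 275, 276, 277, 278, 279, 280, 281, 282, 283, 284, 285]
184  69  69  67  64  64  43 127 122 145 144 144 141 144  92 114 108 139 138 139 141 142 142 142 143 142 143 144 145
185  78  76  76  72  70  65  62  49 126 127 123 143 144 135 106 112 119 136 141 141 141 143 142 143 143 143 145 146
186  85  82  80  78  75  73  72  69  69  67  50 125 127 121  99 125 118 119 140 130 142 143 143 143 144 144 146 149
187  89  86  83  81  79  77  77  73  72  73  73  66  64  48  67 110 104 111 127 116 141 143 143 144 146 148 124 130
188  90  89  88  85  80  78  76  77  78  80  79  77  76  72  67  70 104 122 120 122 143 145 147 148 126 131  45  58
189  98  98  92  86  80  79  79  80  85  90  89  86  82  80  76  67 119 117 110 108 141 130 123 132  44  65  54  57
190 101 102  95  90  85  84  86  86  90  90  90  90  88  84  81  76 
[... 4252 characters left out ...]
  77
202 150 133 105  60  55  56  60  51  56  47  63  89  69  73  84  84  75  79  79  78  77  76  96 122 114 114 132  84
203 167 165 151  80  57  58  61  38  56  65  81  81  84  84  76  77  75  79  78  77  77  76  74 113 103 110 129  98
204 149 145 148  98  61  64 114 109 107  90  84  82  78  74  72  78  76  77  76  78  77  77  75  94 110 121 126 110
205 138 133 127  86  56  80 145 150 145 136 131  88  79  71  64  75  76  72  76  76  77  76  75  99 109 108 121 124
206 108 111  91  62  63 108 124 122 132 155 154 121 136 118  86  73  75  63  74  76  76  77  75  98 102  99 119 129
207  79  87  58  72  99 127 135 118 123 124 120 134 167 147 123 142 119  86  74  72  79  75  75  89 129 124 122 127
```

Run:
```python
from h import *
K,R,t=cam("scene"); c=-R.T@t
for C0 in (C,np.array([.5,-.2992,0])):
    q=np.array([EX,EY,EZ])@(c-C0); print(np.arctan2(q[2]-.086,.07-q[0]))
# top view direct: rows of pointer cross
g=cv2.cvtColor(cv2.imread("pics/top0.png"),cv2.COLOR_BGR2GRAY)
print("u270..281"); 
for v in range(164,198): print(v,g[v,268:282])
```

```text
0.6377413975720269
0.6367067098924705
u270..281
164 [135 134  88  93 116 140 144 136 135 136 137 131 121 118]
165 [137 141  89  96 110 137 121 124 121 138 134 128 120 118]
166 [137 137  90 141 172 171 122 129 117 133 129 126 121 121]
167 [166 166 161 191 220 219 128 133 128 189 194 193 192 195]
168 [222 222 222 208 223 228 131 131 143 209 223 221 222 223]
169 [212 210 209 204 210 217 165 125 147 189 205 205 205 203]
170 [180 179 178 185 192 196 151 121 135 157 177 178 175 175]
171 [137 137 126 150 167 171 131 122 118 135 156 130 128 124]
172 [129 128 105 106 114 136 107 123 122 125 167 138 111 107]
173 [129 132 132  95  92 135 109 123 113 146 208 130 108 108]
174 [134 134 136  92  96 132 113 124 119 149 215 127 111 117]
175 [138 139 140  93  97 136 112 123 109 153 215 129 111 123]
176 [133 135 142  99 100 112 113 123 108 163 211 181 152 120]
177 [128 135 136  96  98 102 116 123 114 174 205 193 157 121]
178 [127 125 130  92  99  94 115 126 116 169 197 208 157 118]
179 [130 124 128  90  98  95 110 124 118 166 197 203 156 121]
180 [131 127 125  87 101  95 110 126 121 158 201 184 155 122
[... 355 characters left out ...]
1 184 163 149 133]
187 [136 133 134 134  94  98 107 128 126 137 186 160 105 133]
188 [133 132 131 133  97 100 107 130 128 132 185 156 105 132]
189 [129 126 129 127  94 129 121 120 119 118 183 156 102 134]
190 [117 121 122 126  93 138 128 124 127 121 181 157 107 132]
191 [114 123 125 131  90 135 129 125 127 105 178 158 107 133]
192 [117 126 131 134  89 136 127 130 126 124 143 150 101 131]
193 [124 133 130 133 103 129 123 123 119 120 123 136  98 133]
194 [129 138 136 131  99 105  98 114 112 111 169 144 106 136]
195 [135 141 137 130 115 100  93 116 122 115 174 145 107 132]
196 [140 141 137 129 126 100 100 117 122 116 173 158 111 127]
197 [138 136 135 130 125  99 101 121 130 118 171 160 109 124]
```

Run:
```python
from math import *
e=.298
def p(t): return (180*(1-cos(t))-3*sin(t), 180*sin(t)+3*(1-cos(t)))
for t in(.61,.635,.655):
    dx=p(t)[0]-p(.578)[0]; dz=p(t)[1]-p(.578)[1]
    print(t,dx,dz,dx*cos(e)-dz*sin(e),-dx*sin(e)-dz*cos(e))
```

```text
0.61 3.144068501191125 4.8268848561829 1.5882790614900717 -5.537269523678818
0.635 5.70687618538814 8.526423586258645 2.951914922516036 -9.826216629908236
0.655 7.823209305391927 11.439206106622407 4.119752969486727 -13.231994394503179
```

Emit:
{"fn": "send_rows", "kwargs": {"rows": [[[0,2,-6,0.016,0,0,0],[0,3,-10,0.028,0,0,0],[0,4,-13,0.038,0,0,0],[0,4,-13,0.038,0,0,0],[0,4,-13,0.038,0,0,0],[0,4,-13,0.038,0,0,0]]]}}

```text
time_s: 13.95
ee_pos: [0.4256, -0.3031, 0.196]
tcp_rot: [0.682, 0.711, -0.122, -0.117]
ft_force: [-2.2, -6.6, -12.5]
width: 0.096
```

```bash
python3 st.py
python3 - <<'E'
from h import *
b=camera("scene")[:,:,::-1];cv2.imwrite("pics/s5raw.png",b)
o=cv2.resize(b[175:215,250:310],None,fx=13,fy=13,interpolation=cv2.INTER_CUBIC)
cv2.imwrite("pics/idx5.png",o)
g=cv2.cvtColor(b,cv2.COLOR_RGB2GRAY) 
for v in range(187,206): print(v,*["%3d"%x for x in g[v,262:290]])
E
```

```text
t 13.95 P [ 0.4256 -0.3031  0.196 ] F [ -2.2  -6.6 -12.5] T [-1.012 -0.474  0.396] w 0.09583417075914862 yaw 0.041283547477461865 joint 0.005716452522538135 boxP [-0.073  -0.0016  0.196 ] j [-0.62  0.54  0.13  1.44 -0.21  0.93]
187  77  74  73  72  72  72  71  66  61  47  68 109 103 109 126 115 140 141 140 141 142 148  55  92  97  99 102 102
188  79  77  74  75  76  79  77  77  74  72  67  68 103 121 119 119 141 142 142 144 122 129  62  93  98 100 101 103
189  78  78  77  79  82  88  88  83  81  79  73  68 117 115 109 106 139 126 121 129  44  61  61  91  97  99 100 103
190  83  81  83  85  88  88  88  87  87  83  80  73  78 102 101 120 130 105  72  63  62  61  97  91  96  98 100 103
191  89  90  92  90  93  94  90  89  87  84  81  79  75  92 119 122 108 134 117  55  99  78 142  93  93  99 101 103
192  94  95  97  95  95  97  93  88  86  83  82  80  80  76 109 113 100 124 103  66 119 100 149  94  94  99 100 103
193  97  96  95  96  92  90  87  83  83  79  79  77  78  79  91  89 107  89  66 106  82  92 111  91  94  96 100 101
194  94  90  90  92  85  83  80  79  78  79  77  79  68  76 
[... 631 characters left out ...]
 100
200  80 117  77  51  50  52  53  47  70  64  83  57  36  62  67  80  78  76 116 115 103 129 108  77  90  95  99 100
201  76  53  53  54  52  48  72  55  83  80  76  75  65  81  80  80  77  76  91 100 112 128 119  78  86  94  98 102
202  58  52  56  50  74  56  85  82  73  82  86  86  76  79  77  79  78  77  97 123 115 114 133  84  81  92  98 101
203  58  56  62  41  82  80  73  83  85  85  76  80  77  78  78  79  78  76  75 113 104 108 130  97  80  94  96 100
204  62  61 114 110 108  90  88  83  79  73  72  78  78  79  77  78  79  77  75  95 111 122 127 111  81  93  98 100
205  58  78 145 151 146 137 133  89  81  73  67  77  76  72  78  77  79  78  76 101 110 110 122 125  81  94  97  99
```

View pics/idx5.png

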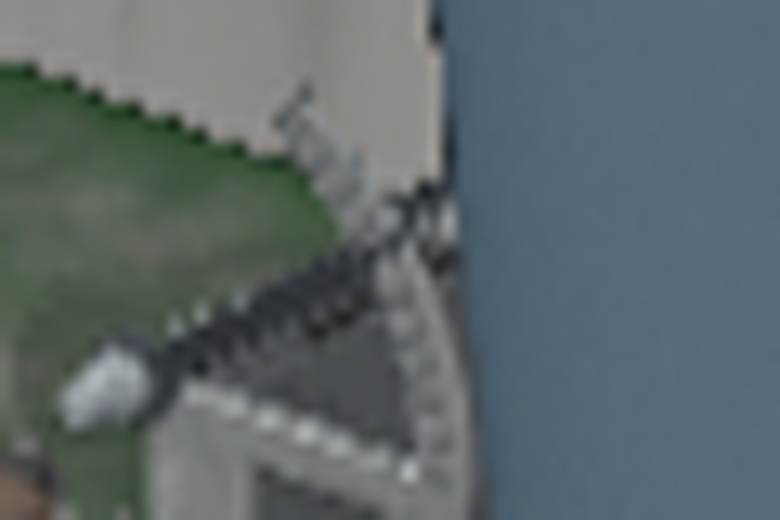

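The pointer, hinge rod and lid are almost on one line in the scene view: hub at crop (160,370), and strip up to (390,240). I check for a scene-camera offset using the shut lid's edge and the rod.

Run:
```python
from h import *
C0=C.copy()
for x in(.06,.05,.04,.03,.02,.01): print(x,"lid top L",px("scene",box(x,.07,.086)).round(1),"lid bot L",px("scene",box(x,.07,.080)).round(1), "box rim .068",px("scene",box(x,.068,.08)).round(1))
# top camera offset: rod & lid bar
print("top rod",px("top",box(.07,.09,.086)),px("top",box(.07,-.08,.086)),"bar",px("top",box(-.11,0,.083)),"obs rod v at u~270:168.7, bar obs ~",250+331/4.6-.5,150+509/4.6-.5)
print("scene rod right end",px("scene",box(.07,-.084,.086)),px("scene",box(.07,-.09,.086)), "px per 4mm z",px("scene",box(.07,.084,.09))-px("scene",box(.07,.084,.086)))
g=cv2.cvtColor(cv2.imread("pics/scene0.png"),cv2.COLOR_BGR2GRAY)
for v in range(178,198): print(v,*["%3d"%x for x in g[v,284:308]])
```

```text
0.06 lid top L [268.7 203.6] lid bot L [268.8 205.9] box rim .068 [269.3 205.6]
0.05 lid top L [272.1 204.8] lid bot L [272.1 207.1] box rim .068 [272.7 206.8]
0.04 lid top L [275.4 206. ] lid bot L [275.5 208.4] box rim .068 [276. 208.]
0.03 lid top L [278.8 207.2] lid bot L [278.8 209.6] box rim .068 [279.4 209.3]
0.02 lid top L [282.2 208.5] lid bot L [282.3 210.8] box rim .068 [282.8 210.5]
0.01 lid top L [285.7 209.7] lid bot L [285.7 212.1] box rim .068 [286.3 211.8]
top rod [271.26655651 170.33698832] [357.72239253 168.06529626] bar [320.85258283 261.10726308] obs rod v at u~270:168.7, bar obs ~ 321.45652173913044 260.1521739130435
scene rod right end [305.69957649 181.10787218] [307.13548226 180.3499234 ] px per 4mm z [-0.04456202 -1.57170117]
178 143 142 142 142 141 141 142 140 141 141 140 141 142 141 141 140 140 142 140 140 141 140 140 141
179 142 142 143 141 141 142 141 140 140 141 141 141 141 141 141 139 139 138 139 141 141 141 139 139
180 141 142 142 142 142 141 140 138 140 140 140 141 141 141 139 138 136 161 158 126 138 140 139 140
181 141 142 143 141 143 141 140 139 13
[... 961 characters left out ...]

191  65  81  91  84  82  73 100 148 172 169 197 194 193 192 192 193 196 187 138 123 125 125 125 125
192  79  84  83  79 102 149 171 199 198 195 192 192 191 192 193 195 192 149 124 125 126 126 126 127
193  83  82 100 151 170 198 197 194 193 192 191 192 193 193 195 197 164 126 124 125 126 126 126 126
194 102 151 170 198 196 194 193 192 192 192 193 193 193 194 195 181 124 124 126 126 127 127 125 125
195 170 198 197 195 193 192 192 192 192 193 194 193 192 194 190 135 126 127 126 127 128 127 127 126
196 197 195 193 192 191 193 193 193 193 193 193 192 193 195 168 127 127 126 127 128 127 127 127 126
197 195 193 192 192 193 193 193 193 193 193 192 193 195 186 140 126 128 127 127 127 127 127 127 126
```

Emit:
{"fn": "send_rows", "kwargs": {"rows": [[[0,0.5,-1,0.003,0,0,0],[0,1,-2,0.005,0,0,0],[0,1,-2,0.005,0,0,0],[0,1,-2,0.005,0,0,0],[0,1,-2,0.005,0,0,0],[0,1,-2,0.005,0,0,0],[0,1,-2,0.005,0,0,0],[0,1,-2,0.005,0,0,0]]]}}

```text
time_s: 14.67
ee_pos: [0.4267, -0.303, 0.1975]
tcp_rot: [0.682, 0.711, -0.124, -0.119]
ft_force: [-2.7, -6.2, -11.8]
width: 0.097
```

```bash
python3 st.py
python3 - <<'E'
from h import *
s=read_state(); r=Ro.from_quat(s["tcp_rot"]).as_matrix(); b=s["ee_pos"]+r[:,2]*.0037
print("bar",b,"lid th z",np.arcsin((b[2]-.086+.0024)/.18),"qd",abs(s["qd"]).max())
b=camera("scene")[:,:,::-1]; a=camera("top")[:,:,::-1]; cv2.imwrite("pics/fin.png",np.hstack([cv2.resize(a,(400,300)),cv2.resize(b,(400,300))]))
E
python3 st.py
```

```text
t 14.6667 P [ 0.4267 -0.303   0.1975] F [ -2.7  -6.2 -11.8] T [-1.042 -0.313  0.427] w 0.09652918987799283 yaw 0.04117549018227071 joint 0.0058245098177292925 boxP [-0.0719 -0.0016  0.1975] j [-0.62  0.54  0.15  1.45 -0.21  0.94]
bar [ 0.42543431 -0.30309151  0.19406067] lid th z 0.660700879641532 qd 0.0019223465939055908
t 14.7667 P [ 0.4267 -0.303   0.1976] F [ -3.   -6.  -11.8] T [-1.042 -0.25   0.42 ] w 0.09484177211259842 yaw 0.04113185903191756 joint 0.0058681409680824415 boxP [-0.0718 -0.0016  0.1976] j [-0.62  0.54  0.15  1.45 -0.21  0.94]
```

View pics/fin.png

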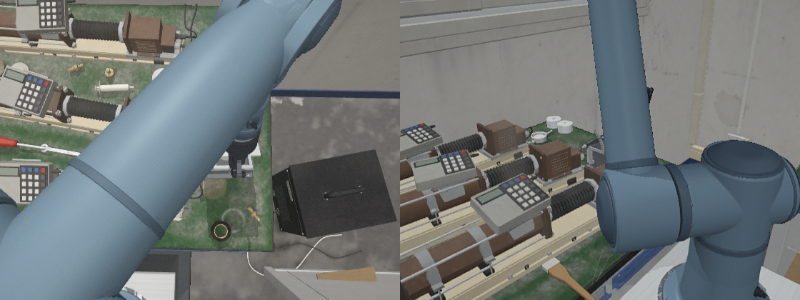

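The final picture shows the bar still held. The reel and the fitting look undisturbed at their places, about (222,230) and (253,212). The arm is steady, so I hand in.

```bash
python3 -c "
from bench import *
print(job_done())"
```

```text
the job is handed in; nothing more can be done
None
```

I turned both wing bolts clockwise until they met their end stops. I then lifted the lid by its bar to about 0.66 rad and handed in at 14.8 s with the bar still held.

- **Bolts:** the wrist moment jumped to about 1.0 N m on the left bolt and 1.2 N m on the right, against about 0.03 N m while the left one turned freely. The lid then rose against its spring alone, at 9 to 12 N.
- **Lid angle:** the bar height from the arm's own position gives 0.66 rad. The arm was still, with joint speeds below 0.002 rad/s.
- **Index angle:** the scene view gives about 0.65 to 0.66 rad. The top view gives 0.65 or 0.68, depending on whether "72 mm" means the end or the middle of the cross piece.
- **A check that disagreed:** just before the last small lift, reading the lid's edge in the scene view suggested an angle about 0.05 rad lower than the arm's position did. That edge was only about a pixel clear and partly hidden, so I trusted the arm's position.
- **Other things on the bench:** the index arm showed no movement in the scene pictures taken during the lift. The reel and the fitting look undisturbed in the last top picture. The arm hides part of the bench, so I could not confirm all the bystanders there; the arm never worked near them.

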